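Slide a carved panel out of its jig and lay it on the oiling stand

TASK

The carved panel lies flush between the side cleats of the carving jig, where it cannot be gripped: push it lengthwise along the jig until about a third of it overhangs an end of the jig, then grip the overhanging end and lift it clear. Lay it flat on the blue oiling stand, lengthwise, centred and square across both bearers, set down and not dropped, and let go. Do not let the panel fall to the bench, and leave the other loose things where they are.

Things in the scene. Friction and masses are not known exactly. Their poses are not given: they have to be found in the camera images.
- panel_mid (a point): centre (half-way up) of the loose carved panel: pear wood, 170 mm long (its x axis), 60 mm wide (y), 14 mm thick (z up), with white openwork on a dark field on top, about 0.11 kg, centre of mass at this point; both ends are alike. It starts in the jig, its ends up to 20 mm inside the jig's ends.
- jig: fixed carving jig, a dark block with a plywood board and two brown cleats along its long sides. Origin under its centre on the bench; x along its length (190 mm), z up. The panel slides on the board's top, 44 mm above the bench, in a channel 64 mm wide; the cleats are 18 mm wide and 14 mm high, flush with the panel's top. Both ends are open and drop to the bench: the panel can be pushed out of either.
- stand_top (a point): centre of the top of the fixed oiling stand, level with its bearers' tops, 46 mm above the bench; x axis along the panel's length as it should lie, z up. Two blue cork-topped bearers, 16 mm thick (x) and 46 mm wide (y), are centred 45 mm either side along x; narrower than the panel, so fingers pass beside them. Dark foot board 150 x 90 mm, 8 mm high.
- finished: bystander: loose pile of two finished panels, 170 x 60 mm, 28 mm high, origin under its centre; leave it
- can: bystander: green and metal drink can, 66 mm across, 115 mm high, origin under its centre; leave it standing
- jar: bystander: jar with black lid, 72 mm across, 90 mm high, origin under its centre; leave it standing
- chisel: bystander: loose dark chisel, 230 mm long, 8 mm high, lying in front of the robot, origin under its middle; leave it
- chisel2: bystander: loose dark chisel, 220 mm long, 8 mm high, at the robot's left; leave it
- brush: bystander: loose brush with a wooden handle at the robot's left; leave it
- mallet: bystander: loose wooden mallet, 285 mm long, 55 mm high, origin under it near where handle and head meet; leave it
- panel: the same carved panel; origin under its centre, 7 mm below point panel_mid, same axes

How it is judged (in metres and radians):
On the way, in this order (a step that is already met when the one before it is completed fails the run):
1. the panel, still lying flat on the jig's board, overhangs one end of the jig by 25 to 75 mm ((x of panel_mid in the frame of jig between 0.035 and 0.085 m or x of panel_mid in the frame of jig between -0.085 and -0.035 m) and z of panel_mid in the frame of jig between 0.046 and 0.056 m and angle between panel_mid's own z axis and vertical below 0.06 rad), for 0.2 s.
2. the panel is lifted off the jig in the fingers: its centre at least 20 mm above where it lay (z of panel_mid in the frame of jig above 0.071 m and contact force between the fingers and panel above 0.5 N), for 0.1 s.
At the end, for the whole second after the job is handed in: the panel lies flat and at rest on both bearers of the stand, its centre within 15 mm along and 12 mm across of the stand's centre, its length within 8 degrees of the stand's length, the gripper clear of it (x of panel_mid in the frame of stand_top between -0.015 and 0.015 m and y of panel_mid in the frame of stand_top between -0.012 and 0.012 m and z of panel_mid in the frame of stand_top between 0.003 and 0.011 m and angle between the x axis of panel_mid and the x axis of stand_top, either way round below 0.14 rad and angle between panel_mid's own z axis and vertical below 0.06 rad and linear speed of panel below 0.02 m/s); the robot touches nothing.
It fails at once if the panel falls towards the bench (its centre below 35 mm) (height (world z) of panel_mid below 0.035 m).
It fails at once if the panel is dropped: out of contact with everything with its centre higher than 70 mm (about 17 mm above its place on the stand) (height (world z) of panel_mid above 0.07 m and contact force between panel and anything else below 0.01 N).
It fails at once if a bystander (finished pile, can, jar, chisels, brush, mallet) is moved by more than 25 mm (distance of any of finished, can, jar, chisel, chisel2, brush, mallet from where it was at the start of the episode above 0.025 m).
It also fails if it takes over 53 s, if anything falls off the work surface, if the arm or the gripper's body presses on something with over 40 N, if the wrist force passes 120 N, or if a joint passes its speed limit or range.

ROBOT

A 6-joint arm with a two-finger parallel gripper is mounted at the origin on the work surface. World frame = base frame: x ahead of the robot, y to its left, z up, the work surface at z = 0. Lengths are in mm, angles in rad, forces in N, time in s.
With the tool pointing down it reaches from about 400 to 925 mm from the base axis. Payload 12.5 kg.
Tool frame: the origin (TCP) lies between the finger pads; the fingertips stand 11 mm ahead of it and the grasp point (between the pads) lies 8 mm behind it; y points along the fingers, x is the direction in which the jaws open and shut, and the axes are right-handed (so a half turn about y gives the same grasp; the last joint's range is limited). The gripper opens to 95 mm and grips with 3 to 60 N. Pads are 20 mm wide; open, the fingers measure 119 mm over their backs; the gripper's body (75 mm by 180 mm) begins 59 mm behind the grasp point.
Start: joints at [1.233, 0.491, 1.559, -0, 1.092, -0.106], TCP at [143.562, 608.305, 225.661] pointing down, gripper open.
Joint ranges: [-3.1, 3.1], [-0.84, 2.19], [0.05, 2.79], [-1.13, 4.28], [0.06, 2.93], [-2.69, 2.69]. Speed limits (rad/s): [2.22, 2.22, 2.79, 3.14, 3.14, 3.14].

INTERFACE

Orientations are given as [roll, pitch, yaw] about the fixed x, y, z axes, in that order (R = Rz(yaw) Ry(pitch) Rx(roll)).
In Python, from cell import env gives the robot as it stands.
- The arm moves only by the tool jog_arm, never from a script. Its argument "series" is a list of rows, each an object of numbers: "dx", "dy", "dz": the shift along the world's x, y, z in m; "rx", "ry", "rz": the turn, a rotation vector about the world's x, y, z in degrees; "gripper": the opening, from 0 (shut) to 1 (fully open). A call has 1 to 12 rows; each row shifts and turns the commanded pose from where the row before left it; what a row does not reach is not made up. A row lasts 1/10 s, in which the tool goes at most 50 mm and 8.59 degrees, less where a joint would pass 70% of its speed; a pose out of reach is approached as far as the arm can. A call is refused whole if a number of a shift passes 0.05 or a number of a turn 8.59, either way. A call with a gripper value outside its range is refused whole. The fingers move at their own pace and stop on an object; the grip force is fixed at half the most. Time passes only in rows, so rows that do not move let the fingers close. It gives the time, the measured TCP pose, the force and the opening at its end, in the units of the state.
- env.state(): the state, without advancing time (a new reading comes with each control period).
- env.read_camera(name): name is "scene" or "top" or "wrist"; returns the picture (480x640x3 uint8, red, green, blue); there is no depth.
- env.camera_info(name): a dict with "camera_matrix" (3x3 intrinsics, pixels), "k1" (the pictures are not rectified: a ray, as slopes to the right and down, at radius r is drawn at 1 + k1 r^2 times it, then the intrinsics apply), "R" (3x3) and "t" (3): a world point X has camera coordinates R X + t; the wrist camera has in their place "mount" (4x4, takes a point from camera to tool coordinates, whose origin is the TCP and whose axes are the tool frame's). Camera axes: x right, y down, z forward; pixel columns grow to the right and rows downward; lengths in mm; the calibration is good to about 2 mm. A picture is of the moment at which its call begins: read the wrist's pose just before it. camera_info takes no time and is no camera call.
- env.job_done(): hands the job in, once; it reports no verdict.
The state is a dict: "t": time; "joints": joint angles; "qvel": joint speeds; "tau": joint torques, N m; "eef_pos": TCP position; "tcp_rot": TCP orientation; "ft_force": force on the tool from outside, world axes, zero at the start; "moment": the same for the moment, N m; "opening": opening from 0.0 (shut) to 1.0 (fully open).
Only numpy, scipy, OpenCV 4.12 (cv2) and the standard library are available. Lean on these libraries where they do the work, as an engineer would, in place of code of your own. Each camera call takes 0.05 s, during which the arm holds its last target.

## Working session

There is one attempt and no reset: what is moved stays moved. The work goes in short steps, Python scripts to look and compute and a tool call to move; the robot and the scene stay as the last step left them, time stands still between calls to the robot, and variables do not carry over. Pictures are saved under pics/ and viewed, and the job is handed in when it is done.

Besides the shell and the picture viewer there is one more tool, called after "Emit:" in YAML: its name, and indented under it one key for each argument. jog_arm: Moves the arm, as the interface text tells. Its arguments: {"type":"object","properties":{"series":{"type":"array"}},"required":["series"]}

```bash
ls; mkdir -p pics
python3 - <<'E'
from cell import env
import cv2
for n in ("scene","top","wrist"):
    cv2.imwrite(f"pics/a_{n}.png",env.read_camera(n)[:,:,::-1])
    i=env.camera_info(n);print(n,i)
print(env.state())
E
```

```text
pics
scene {'camera_matrix': array([[533.67062699,   0.        , 321.62328037],
       [  0.        , 533.67062699, 224.95129236],
       [  0.        ,   0.        ,   1.        ]]), 'k1': -0.06572838653276201, 'R': array([[ 0.47429332,  0.88031157,  0.00986834],
       [ 0.51158073, -0.26647175, -0.81687084],
       [-0.71647121,  0.39248484, -0.57673621]]), 't': array([-278.47913555, -245.97310613, 1819.58271716])}
top {'camera_matrix': array([[548.44950201,   0.        , 314.07945379],
       [  0.        , 548.44950201, 241.659797  ],
       [  0.        ,   0.        ,   1.        ]]), 'k1': 0.04887424891776607, 'R': array([[ 0.02779184, -0.99961214, -0.001782  ],
       [-0.99098505, -0.02731817, -0.13115774],
       [ 0.13105819,  0.00541105, -0.99135991]]), 't': array([ -13.82596219,  581.68259662, 1406.68071574])}
wrist {'camera_matrix': array([[343.0451264 ,   0.        , 319.6711491 ],
       [  0.        , 343.0451264 , 242.53291529],
       [  0.        ,   0.        ,   1.        ]]), 'k1': -0.037499078042775816, 'mount': array([[ 9.99999394e-01, -8.39859399e-04,  7.12
[... 267 characters left out ...]
         1.00000000e+00]])}
{'t': 0.15, 'joints': array([ 1.23341974e+00,  4.91409622e-01,  1.55925829e+00,  1.77360268e-05,
        1.09171315e+00, -1.05603904e-01]), 'qvel': array([ 5.80061556e-04, -9.55982521e-04, -2.48172197e-03,  1.02479966e-03,
        6.61301371e-04, -6.50467000e-05]), 'tau': array([ 1.28495427e-03, -6.12892699e+01, -2.58274215e+01,  6.92422385e-02,
        4.73450718e-02, -9.91489719e-05]), 'eef_pos': array([143.49208165, 608.15491676, 225.22074147]), 'tcp_rot': array([-1.57069758e+00,  7.82355724e-04,  1.33901550e+00]), 'ft_force': array([-0.33526245,  0.18593992,  0.23036837]), 'moment': array([ 0.02765442, -0.01600556, -0.01865926]), 'opening': 1.0025813899603047}
```

View pics/a_top.png

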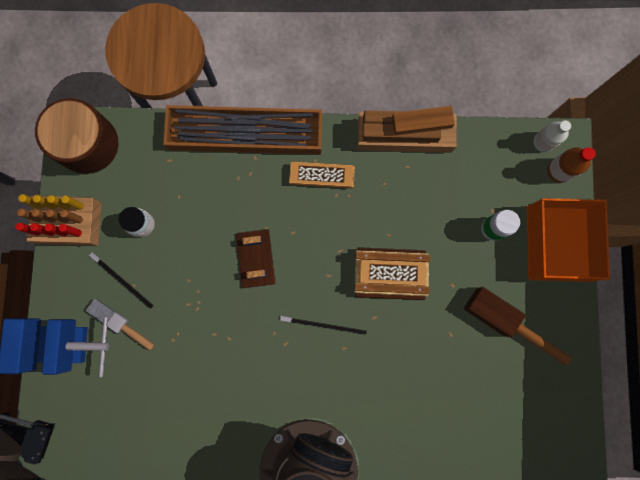

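View pics/a_scene.png

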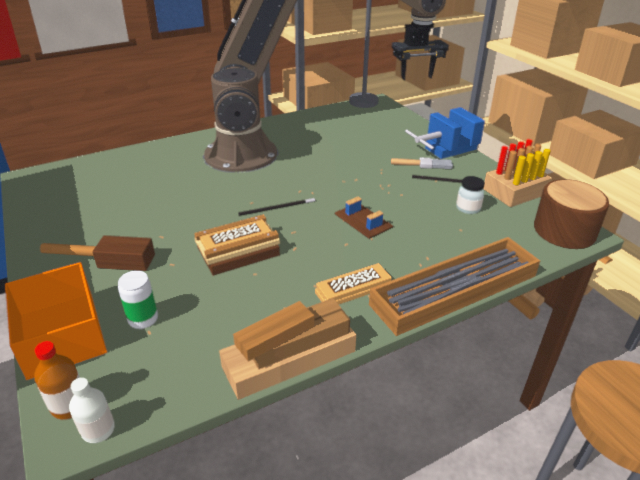

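View pics/a_wrist.png

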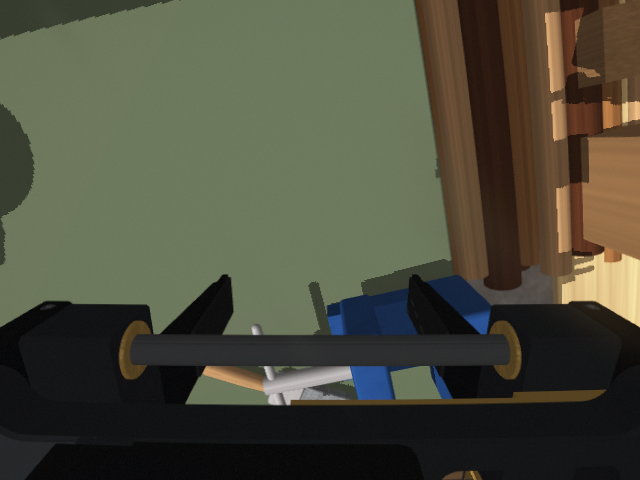

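The top view shows the jig at about (392,273), the stand at (255,258), the finished pile at (322,175), the can at (500,224) and the chisel at (323,325). I'll zoom in for corners.

```bash
cat > h.py <<'E'
import numpy as np, cv2
from cell import env
from scipy.spatial.transform import Rotation as Ro
def cam(n,state=None):
    i=env.camera_info(n);K=np.array(i['camera_matrix']);k=i['k1']
    if 'R' in i: return K,k,np.array(i['R']),np.array(i['t'])
    s=state or env.state()
    T=np.eye(4);T[:3,:3]=Ro.from_euler('xyz',s['tcp_rot']).as_matrix();T[:3,3]=s['eef_pos']
    M=np.linalg.inv(T@np.array(i['mount']));return K,k,M[:3,:3],M[:3,3]
def unproj(c,uv,z):
    K,k,R,t=c
    p=cv2.undistortPoints(np.array([[uv]],float),K,np.array([k,0,0,0,0.])).ravel()
    d=R.T@np.array([p[0],p[1],1]);o=-R.T@t
    return o+d*(z-o[2])/d[2]
def proj(c,X):
    K,k,R,t=c
    X=np.atleast_2d(np.array(X,float))
    return cv2.projectPoints(X,cv2.Rodrigues(R)[0],t,K,np.array([k,0,0,0,0.]))[0].reshape(-1,2)
def crop(im,x0,y0,x1,y1,s,name):
    cv2.imwrite(name,cv2.resize(im[y0:y1,x0:x1,::-1],None,fx=s,fy=s,interpolation=cv2.INTER_CUBIC))
E
python3 - <<'E'
from h import *
im=cv2.imread('pics/a_top.png')[:,:,::-1]
crop(im,345,235,445,310,8,'pics/b_jig.png')
crop(im,215,215,295,300,7,'pics/b_stand.png')
im=cv2.imread('pics/a_scene.png')[:,:,::-1]
crop(im,185,205,295,280,7,'pics/c_jig.png')
crop(im,325,185,405,245,9,'pics/c_stand.png')
E
```

```text
(no output)
```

View pics/b_jig.png

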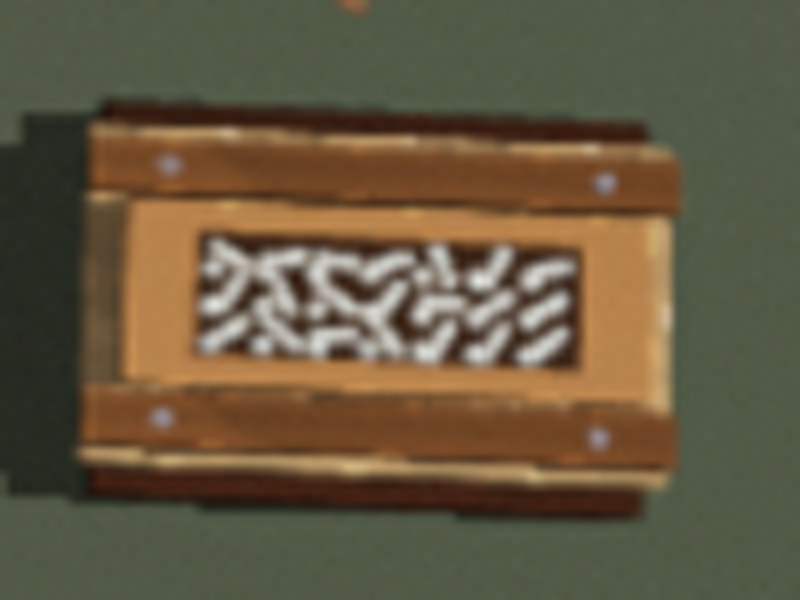

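View pics/b_stand.png

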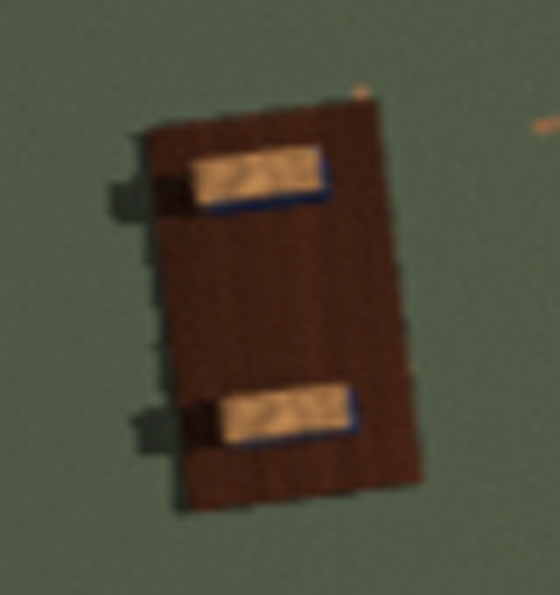

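View pics/c_jig.png

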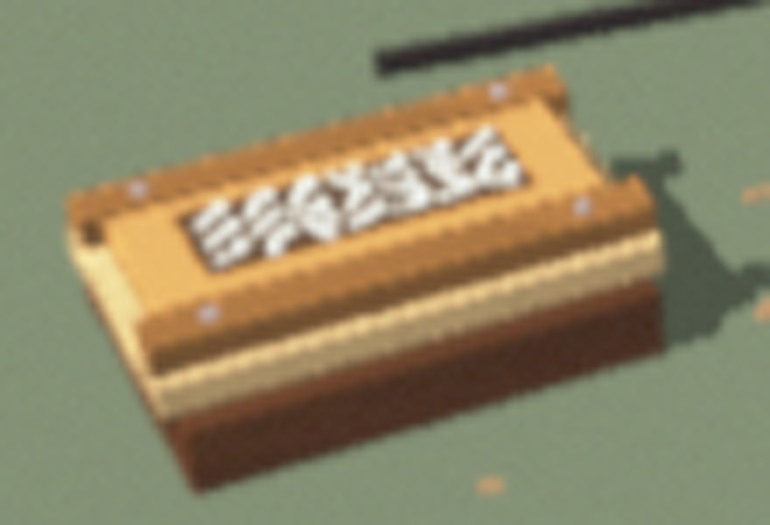

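View pics/c_stand.png

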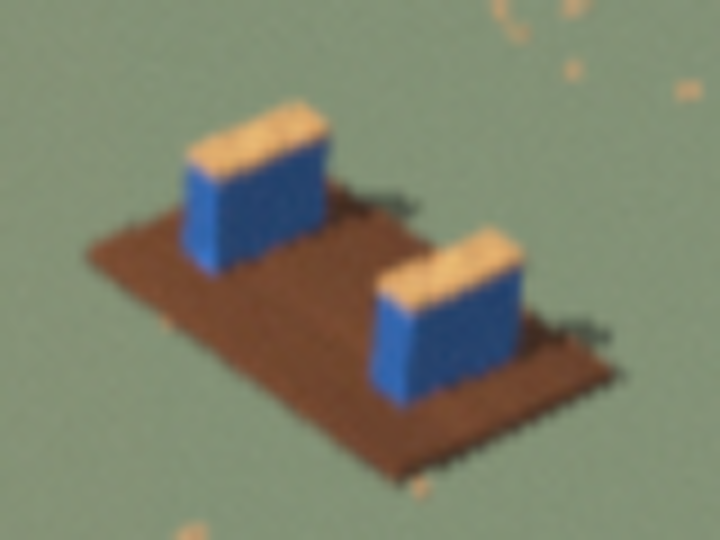

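The zooms show the jig cleats, the carved field and the bearer tops clearly. I'll convert their corners, taking the cleat and panel tops at z=58 and the bearer tops at z=46.

Run:
```python
from h import *
ct=cam('top');cs=cam('scene')
def pts(c,L,s,x0,y0,z): return np.array([unproj(c,((u+.5)/s-.5+x0,(v+.5)/s-.5+y0),z)[:2] for u,v in L])
def rep(n,P):
    d=(P[1]+P[2]-P[0]-P[3])/2
    e=(P[3]+P[2]-P[0]-P[1])/2
    print(n,'c',P.mean(0).round(1),'len',np.linalg.norm(d).round(1),'wid',np.linalg.norm(e).round(1),'ang',np.degrees(np.arctan2(d[1],d[0])).round(1))
rep('cleats',pts(ct,[(92,127),(680,150),(675,470),(80,452)],8,345,235,58))
rep('pattern',pts(ct,[(200,232),(580,248),(578,368),(195,355)],8,345,235,58))
rep('panel',pts(ct,[(130,203),(655,218),(648,400),(124,380)],8,345,235,58))
b1=pts(ct,[(190,160),(322,147),(328,192),(202,207)],7,215,215,46)
b2=pts(ct,[(220,397),(350,383),(356,431),(228,445)],7,215,215,46)
rep('b1',b1);rep('b2',b2)
d=b1.mean(0)-b2.mean(0);print('stand',(b1.mean(0)+b2.mean(0))/2,np.linalg.norm(d),np.degrees(np.arctan2(d[1],d[0])))
rep('foot',pts(ct,[(150,128),(377,98),(420,482),(185,513)],7,215,215,8))
# scene
rep('S cleats',pts(cs,[(70,195),(552,68),(657,187),(140,322)],7,185,205,58))
rep('S pattern',pts(cs,[(180,217),(490,128),(530,183),(213,270)],7,185,205,58))
b1=pts(cs,[(186,150),(297,100),(328,127),(215,180)],9,325,185,46)
b2=pts(cs,[(376,282),(490,228),(523,255),(410,310)],9,325,185,46)
rep('Sb1',b1);rep('Sb2',b2);d=b1.mean(0)-b2.mean(0)
print('Sstand',(b1.mean(0)+b2.mean(0))/2,np.linalg.norm(d),np.degrees(np.arctan2(d[1],d[0])))
rep('Sfoot',pts(cs,[(88,255),(295,150),(617,372),(398,482)],9,325,185,8))
for n,uv,z in [('can',(508,222),115),('chisel tip',(281,319),4),('chisel end',(366,331),4),('mallet head UL',(484,289),55),('mallet head BL',(466,312),55),('mallet R',(569,360),25),('fin',(290,175),28),('fin',(354,175),28),('finfrontL',(290,185),28)]: print(n,unproj(ct,uv,z).round(0))
```

```text
cleats c [ 506.2 -201.2] len 190.0 wid 104.0 ang -90.4
pattern c [ 505.7 -203.4] len 122.5 wid 39.2 ang -90.6
panel c [ 505.9 -203.7] len 168.4 wid 57.9 ang -90.3
b1 c [581.3 165.5] len 48.5 wid 17.8 ang -82.2
b2 c [492.7 151.3] len 48.1 wid 18.1 ang -82.2
stand [536.97071893 158.44250836] 89.76194281988228 9.106196331064377
foot c [537.4 159.4] len 88.9 wid 148.8 ang -80.9
S cleats c [ 502.2 -201.1] len 189.0 wid 85.8 ang 87.7
S pattern c [ 506.4 -204.2] len 119.5 wid 37.2 ang 89.3
Sb1 c [495.2 149.4] len 47.4 wid 18.5 ang 101.5
Sb2 c [583.8 163.6] len 47.1 wid 17.1 ang 100.8
Sstand [539.46880552 156.49221737] 89.70449369736932 -170.8557207427358
Sfoot c [542.1 155.3] len 91.8 wid 151.0 ang 102.2
can [ 634. -479.  115.]
chisel tip [378.  84.   4.]
chisel end [ 353. -141.    4.]
mallet head UL [ 469. -436.   55.]
mallet head BL [ 410. -390.   55.]
mallet R [ 297. -656.   25.]
fin [763.  72.  28.]
fin [ 767. -100.   28.]
finfrontL [735.  71.  28.]
```

Jig: centre (506,-201), long axis along y. Panel: centre (506,-203.5). Stand: centre about (537,158), long axis at about 9.5°. Plan: push the panel in +y from the -y end, grip it at y≈-86, then turn it about -80° onto the stand. I'll travel round first with the gripper closing.

Emit:
jog_arm:
  series:
    - {"dx":0.031,"dy":-0.0235,"rz":-7,"gripper":0}
    - {"dx":0.031,"dy":-0.0235,"rz":-7,"gripper":0}
    - {"dx":0.031,"dy":-0.0235,"rz":-7,"gripper":0}
    - {"dx":0.031,"dy":-0.0235,"rz":-7,"gripper":0}
    - {"dx":0.031,"dy":-0.0235,"rz":-7,"gripper":0}
    - {"dx":0.031,"dy":-0.0235,"rz":-7,"gripper":0}
    - {"dx":0.031,"dy":-0.0235,"rz":-7,"gripper":0}
    - {"dx":0.031,"dy":-0.0235,"rz":-7,"gripper":0}
    - {"dx":0.031,"dy":-0.0235,"rz":-7,"gripper":0}
    - {"dx":0.031,"dy":-0.0235,"rz":-7,"gripper":0}
    - {"dx":0.031,"dy":-0.0235,"rz":-7,"gripper":0}
    - {"gripper":0}

```text
$.series[0]: bad value
```

Emit:
jog_arm:
  series:
    - {"dx":0.031,"dy":-0.0235,"dz":0.0,"rx":0.0,"ry":0.0,"rz":-7.0,"gripper":0.0}

```text
t: 0.25
eef_pos: [172.7, 585.9, 225.1]
tcp_rot: [-1.57, 0.0, 1.219]
ft_force: [1.3, -0.1, 0.3]
opening: 0.957
```

Emit:
jog_arm:
  series:
    - {"dx":0.031,"dy":-0.0235,"dz":0.0,"rx":0.0,"ry":0.0,"rz":-7.0,"gripper":0.0}
    - {"dx":0.031,"dy":-0.0235,"dz":0.0,"rx":0.0,"ry":0.0,"rz":-7.0,"gripper":0.0}
    - {"dx":0.031,"dy":-0.0235,"dz":0.0,"rx":0.0,"ry":0.0,"rz":-7.0,"gripper":0.0}
    - {"dx":0.031,"dy":-0.0235,"dz":0.0,"rx":0.0,"ry":0.0,"rz":-7.0,"gripper":0.0}
    - {"dx":0.031,"dy":-0.0235,"dz":0.0,"rx":0.0,"ry":0.0,"rz":-7.0,"gripper":0.0}
    - {"dx":0.031,"dy":-0.0235,"dz":0.0,"rx":0.0,"ry":0.0,"rz":-7.0,"gripper":0.0}
    - {"dx":0.031,"dy":-0.0235,"dz":0.0,"rx":0.0,"ry":0.0,"rz":-7.0,"gripper":0.0}
    - {"dx":0.031,"dy":-0.0235,"dz":0.0,"rx":0.0,"ry":0.0,"rz":-7.0,"gripper":0.0}
    - {"dx":0.031,"dy":-0.0235,"dz":0.0,"rx":0.0,"ry":0.0,"rz":-7.0,"gripper":0.0}
    - {"dx":0.031,"dy":-0.0235,"dz":0.0,"rx":0.0,"ry":0.0,"rz":-7.0,"gripper":0.0}

```text
t: 1.25
eef_pos: [485.7, 348.6, 225.5]
tcp_rot: [-1.571, 0.0, -0.01]
ft_force: [0.2, -0.0, 0.8]
opening: 0.133
```

Emit:
jog_arm:
  series:
    - {"dx":0.002,"dy":-0.045,"gripper":0.0}
    - {"dx":0.002,"dy":-0.045,"gripper":0.0}
    - {"dx":0.002,"dy":-0.045,"gripper":0.0}
    - {"dx":0.002,"dy":-0.045,"gripper":0.0}
    - {"dx":0.002,"dy":-0.045,"gripper":0.0}
    - {"dx":0.002,"dy":-0.045,"gripper":0.0}
    - {"dx":0.002,"dy":-0.045,"gripper":0.0}
    - {"dx":0.002,"dy":-0.045,"gripper":0.0}
    - {"dx":0.002,"dy":-0.045,"gripper":0.0}
    - {"dx":0.002,"dy":-0.045,"gripper":0.0}
    - {"dy":-0.045,"gripper":0.0}
    - {"dy":-0.045,"gripper":0.0}

```text
$.series[0]: bad value
```

Emit:
jog_arm:
  series:
    - {"dy":-0.045,"gripper":0.0}
    - {"dy":-0.045,"gripper":0.0}
    - {"dy":-0.045,"gripper":0.0}
    - {"dy":-0.009,"gripper":0.0}
    - {"dz":-0.03,"gripper":0.0}
    - {"dz":-0.03,"gripper":0.0}
    - {"gripper":0.0}

```text
$.series[0]: bad value
```

All seven keys seem to be required in each row.

Emit:
jog_arm:
  series:
    - {"dx":0.002,"dy":-0.045,"dz":0.0,"rx":0.0,"ry":0.0,"rz":0.0,"gripper":0.0}
    - {"dx":0.002,"dy":-0.045,"dz":0.0,"rx":0.0,"ry":0.0,"rz":0.0,"gripper":0.0}
    - {"dx":0.002,"dy":-0.045,"dz":0.0,"rx":0.0,"ry":0.0,"rz":0.0,"gripper":0.0}
    - {"dx":0.002,"dy":-0.045,"dz":0.0,"rx":0.0,"ry":0.0,"rz":0.0,"gripper":0.0}
    - {"dx":0.002,"dy":-0.045,"dz":0.0,"rx":0.0,"ry":0.0,"rz":0.0,"gripper":0.0}
    - {"dx":0.002,"dy":-0.045,"dz":0.0,"rx":0.0,"ry":0.0,"rz":0.0,"gripper":0.0}
    - {"dx":0.002,"dy":-0.045,"dz":0.0,"rx":0.0,"ry":0.0,"rz":0.0,"gripper":0.0}
    - {"dx":0.002,"dy":-0.045,"dz":0.0,"rx":0.0,"ry":0.0,"rz":0.0,"gripper":0.0}
    - {"dx":0.002,"dy":-0.045,"dz":0.0,"rx":0.0,"ry":0.0,"rz":0.0,"gripper":0.0}
    - {"dx":0.002,"dy":-0.045,"dz":0.0,"rx":0.0,"ry":0.0,"rz":0.0,"gripper":0.0}
    - {"dx":0.0,"dy":-0.045,"dz":0.0,"rx":0.0,"ry":0.0,"rz":0.0,"gripper":0.0}
    - {"dx":0.0,"dy":-0.045,"dz":0.0,"rx":0.0,"ry":0.0,"rz":0.0,"gripper":0.0}

```text
t: 2.45
eef_pos: [504.2, -192.1, 225.6]
tcp_rot: [-1.571, -0.0, -0.005]
ft_force: [0.4, 0.2, 0.1]
opening: 0.008
```

Emit:
jog_arm:
  series:
    - {"dx":0.0,"dy":-0.045,"dz":0.0,"rx":0.0,"ry":0.0,"rz":0.0,"gripper":0.0}
    - {"dx":0.0,"dy":-0.045,"dz":0.0,"rx":0.0,"ry":0.0,"rz":0.0,"gripper":0.0}
    - {"dx":0.0,"dy":-0.045,"dz":0.0,"rx":0.0,"ry":0.0,"rz":0.0,"gripper":0.0}
    - {"dx":0.0,"dy":-0.009,"dz":0.0,"rx":0.0,"ry":0.0,"rz":0.0,"gripper":0.0}
    - {"dx":0.0,"dy":0.0,"dz":-0.035,"rx":0.0,"ry":0.0,"rz":0.0,"gripper":0.0}
    - {"dx":0.0,"dy":0.0,"dz":-0.035,"rx":0.0,"ry":0.0,"rz":0.0,"gripper":0.0}
    - {"dx":0.0,"dy":0.0,"dz":0.0,"rx":0.0,"ry":0.0,"rz":0.0,"gripper":0.0}

```text
t: 3.15
eef_pos: [503.0, -332.5, 151.8]
tcp_rot: [-1.566, 0.006, -0.005]
ft_force: [-0.2, -0.1, 0.1]
opening: 0.001
```

Run:
```python
from h import *
s=env.state();print(s['eef_pos'],s['tcp_rot'],s['opening'])
cv2.imwrite('pics/d_wrist.png',env.read_camera('wrist')[:,:,::-1])
```

```text
[ 502.99073619 -332.50829163  151.80679835] [-1.5660102   0.00566095 -0.00486415] 0.0007637281722065088
```

View pics/d_wrist.png

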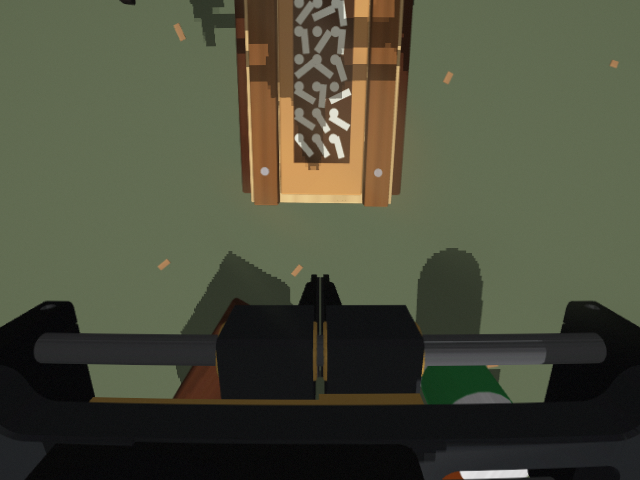

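The wrist view shows the jig end with cleat corners at about (247,204) and (398,206), the panel end at about row 195, and the fingers closed. Converting:

Run:
```python
from h import *
c=cam('wrist')
for n,uv,z in [('cleatL',(254,204),58),('cleatR',(391,206),58),('chanL',(279,200),58),('chanR',(364,203),58),('panel end L',(281,195),58),('panel end R',(362,196),58),('board end',(281,202),44),('board endR',(362,203),44),('patL',(294,162),58),('patR',(350,163),58)]: print(n,unproj(c,uv,z).round(1))
im=cv2.imread('pics/d_wrist.png')[:,:,::-1]
crop(im,230,140,420,230,4,'pics/d2.png')
```

```text
cleatL [ 454.7 -296.9   58. ]
cleatR [ 557.9 -298.9   58. ]
chanL [ 473.7 -294.    58. ]
chanR [ 537.4 -296.6   58. ]
panel end L [ 475.3 -290.3   58. ]
panel end R [ 535.8 -291.3   58. ]
board end [ 473.5 -297.8   44. ]
board endR [ 537.6 -298.9   44. ]
patL [ 485.6 -266.2   58. ]
patR [ 526.4 -267.2   58. ]
```

View pics/d2.png

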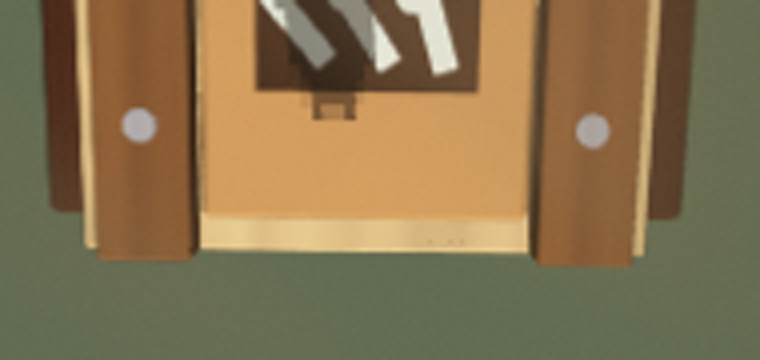

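Emit:
jog_arm:
  series:
    - {"dx":0.003,"dy":0.0,"dz":-0.03,"rx":0.0,"ry":0.0,"rz":0.0,"gripper":0.0}
    - {"dx":0.0,"dy":0.0,"dz":-0.03,"rx":0.0,"ry":0.0,"rz":0.0,"gripper":0.0}
    - {"dx":0.0,"dy":0.0,"dz":-0.02,"rx":0.0,"ry":0.0,"rz":0.0,"gripper":0.0}
    - {"dx":0.0,"dy":0.0,"dz":-0.01,"rx":0.0,"ry":0.0,"rz":0.0,"gripper":0.0}
    - {"dx":0.0,"dy":0.0,"dz":0.0,"rx":0.0,"ry":0.0,"rz":0.0,"gripper":0.0}
    - {"dx":0.0,"dy":0.0,"dz":0.0,"rx":0.0,"ry":0.0,"rz":0.0,"gripper":0.0}

```text
t: 3.8
eef_pos: [508.3, -334.5, 67.2]
tcp_rot: [-1.572, -0.002, -0.005]
ft_force: [0.3, 0.3, -0.1]
opening: 0.008
```

Emit:
jog_arm:
  series:
    - {"dx":-0.002,"dy":0.0,"dz":-0.006,"rx":0.0,"ry":0.0,"rz":0.0,"gripper":0.0}
    - {"dx":0.0,"dy":0.015,"dz":0.0,"rx":0.0,"ry":0.0,"rz":0.0,"gripper":0.0}
    - {"dx":0.0,"dy":0.01,"dz":0.0,"rx":0.0,"ry":0.0,"rz":0.0,"gripper":0.0}
    - {"dx":0.0,"dy":0.005,"dz":0.0,"rx":0.0,"ry":0.0,"rz":0.0,"gripper":0.0}
    - {"dx":0.0,"dy":0.005,"dz":0.0,"rx":0.0,"ry":0.0,"rz":0.0,"gripper":0.0}
    - {"dx":0.0,"dy":0.005,"dz":0.0,"rx":0.0,"ry":0.0,"rz":0.0,"gripper":0.0}
    - {"dx":0.0,"dy":0.005,"dz":0.0,"rx":0.0,"ry":0.0,"rz":0.0,"gripper":0.0}
    - {"dx":0.0,"dy":0.005,"dz":0.0,"rx":0.0,"ry":0.0,"rz":0.0,"gripper":0.0}

```text
t: 4.6
eef_pos: [505.6, -284.0, 59.7]
tcp_rot: [-1.571, -0.0, -0.005]
ft_force: [0.6, -1.2, 0.4]
opening: 0.005
```

Run:
```python
from h import *
s=env.state();print(s['eef_pos'],s['ft_force'])
im=env.read_camera('wrist');c=cam('wrist',s)
cv2.imwrite('pics/e_wrist.png',im[:,:,::-1])
print(env.state()['ft_force'])
```

```text
[ 505.63805943 -283.9702075    59.72883786] [ 0.5750192  -1.15884288  0.43964869]
[ 0.28326038  0.61932468 -0.21490277]
```

View pics/e_wrist.png

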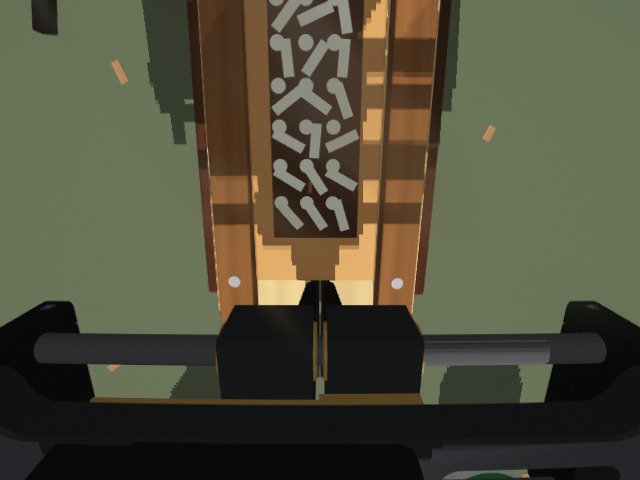

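The wrist view shows the panel end at about row 279, pushed ahead of the fingers and past the jig end. Measuring how far it has moved:

Run:
```python
from h import *
c=cam('wrist')
for n,uv,z in [('panel end L',(260,279),58),('panel end R',(376,279),58),('patL',(271,237),58),('patR',(358,237),58)]: print(n,unproj(c,uv,z).round(1))
```

```text
panel end L [ 475.7 -269.2   58. ]
panel end R [ 534.1 -269.6   58. ]
patL [ 482.2 -247.4   58. ]
patR [ 524.5 -247.6   58. ]
```

Emit:
jog_arm:
  series:
    - {"dx":0.0,"dy":0.005,"dz":0.0,"rx":0.0,"ry":0.0,"rz":0.0,"gripper":0.0}
    - {"dx":0.0,"dy":0.005,"dz":0.0,"rx":0.0,"ry":0.0,"rz":0.0,"gripper":0.0}
    - {"dx":0.0,"dy":0.005,"dz":0.0,"rx":0.0,"ry":0.0,"rz":0.0,"gripper":0.0}
    - {"dx":0.0,"dy":0.005,"dz":0.0,"rx":0.0,"ry":0.0,"rz":0.0,"gripper":0.0}
    - {"dx":0.0,"dy":0.005,"dz":0.0,"rx":0.0,"ry":0.0,"rz":0.0,"gripper":0.0}
    - {"dx":0.0,"dy":0.005,"dz":0.0,"rx":0.0,"ry":0.0,"rz":0.0,"gripper":0.0}
    - {"dx":0.0,"dy":0.005,"dz":0.0,"rx":0.0,"ry":0.0,"rz":0.0,"gripper":0.0}
    - {"dx":0.0,"dy":0.005,"dz":0.0,"rx":0.0,"ry":0.0,"rz":0.0,"gripper":0.0}
    - {"dx":0.0,"dy":0.005,"dz":0.0,"rx":0.0,"ry":0.0,"rz":0.0,"gripper":0.0}
    - {"dx":0.0,"dy":0.003,"dz":0.0,"rx":0.0,"ry":0.0,"rz":0.0,"gripper":0.0}
    - {"dx":0.0,"dy":0.0,"dz":0.0,"rx":0.0,"ry":0.0,"rz":0.0,"gripper":0.0}
    - {"dx":0.0,"dy":0.0,"dz":0.0,"rx":0.0,"ry":0.0,"rz":0.0,"gripper":0.0}

```text
t: 5.85
eef_pos: [505.6, -236.1, 59.6]
tcp_rot: [-1.571, -0.0, -0.005]
ft_force: [0.9, 0.6, -0.1]
opening: 0.005
```

Emit:
jog_arm:
  series:
    - {"dx":0.0,"dy":-0.02,"dz":0.0,"rx":0.0,"ry":0.0,"rz":0.0,"gripper":0.0}
    - {"dx":0.0,"dy":-0.02,"dz":0.01,"rx":0.0,"ry":0.0,"rz":0.0,"gripper":0.0}
    - {"dx":0.0,"dy":-0.02,"dz":0.04,"rx":0.0,"ry":0.0,"rz":0.0,"gripper":0.0}
    - {"dx":0.0,"dy":0.0,"dz":0.045,"rx":0.0,"ry":0.0,"rz":0.0,"gripper":0.0}
    - {"dx":0.0,"dy":0.0,"dz":0.0,"rx":0.0,"ry":0.0,"rz":0.0,"gripper":1.0}
    - {"dx":0.0,"dy":0.0,"dz":0.0,"rx":0.0,"ry":0.0,"rz":0.0,"gripper":1.0}

```text
t: 6.45
eef_pos: [505.6, -296.4, 155.3]
tcp_rot: [-1.572, -0.001, -0.005]
ft_force: [-1.1, -0.7, -0.8]
opening: 0.12
```

Run:
```python
from h import *
s=env.state();print(s['eef_pos'],s['ft_force'])
im=env.read_camera('wrist')
cv2.imwrite('pics/f_wrist.png',im[:,:,::-1])
im=env.read_camera('top');crop(im,325,225,445,315,6,'pics/f_top.png')
im=env.read_camera('scene');crop(im,185,195,305,285,6,'pics/f_scene.png')
```

```text
[ 505.58608449 -296.44592475  155.32472258] [-1.05119642 -0.73635797 -0.84414773]
```

View pics/f_wrist.png

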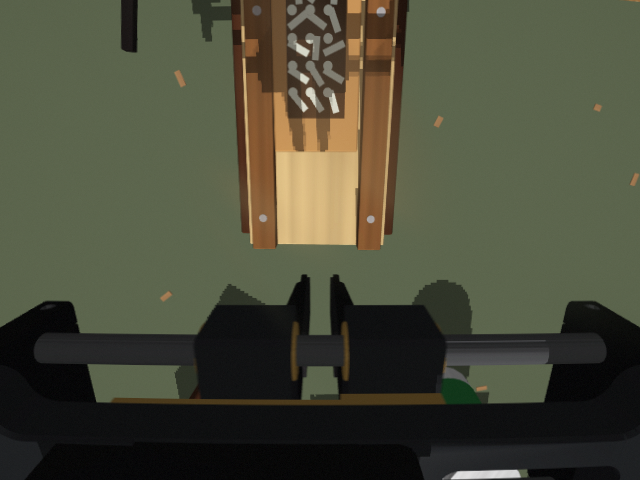

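View pics/f_scene.png

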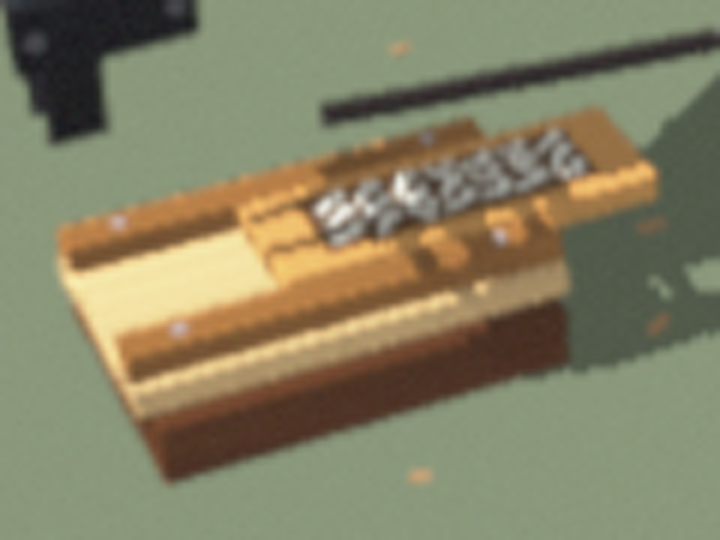

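View pics/f_top.png

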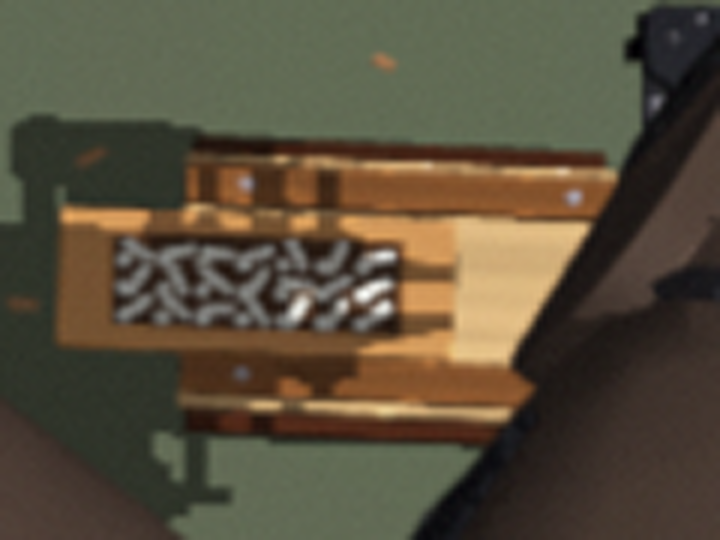

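Run:
```python
from h import *
c=cam('wrist')
for n,uv,z in [('panel end L',(276,151),58),('panel end R',(358,151),58),('cleat L',(262,248),58),('cleatR',(370,249),58)]: print(n,unproj(c,uv,z).round(1))
ct=cam('top')
for n,uv in [('farT',(62,208)),('farB',(57,345)),('nearT',(457,215)),('nearB',(452,362)),('cleatT',(190,160)),('cleatB',(182,400)),('pat',(115,235)),('pat',(112,322)),('pat',(402,247)),('pat',(400,332))]:
    print(n,unproj(ct,((uv[0]+.5)/6-.5+325,(uv[1]+.5)/6-.5+225),58).round(1))
```

```text
panel end L [ 474.2 -221.    58. ]
panel end R [ 533.2 -221.3   58. ]
cleat L [ 460.4 -293.9   58. ]
cleatR [ 544.3 -295.1   58. ]
farT [534.8 -53.   58. ]
farB [475.8 -52.2  58. ]
nearT [ 536.6 -222.9   58. ]
nearB [ 473.3 -221.2   58. ]
cleatT [ 557.2 -107.8   58. ]
cleatB [ 453.8 -106.1   58. ]
pat [523.8 -76.1  58. ]
pat [486.3 -75.5  58. ]
pat [ 522.1 -199.5   58. ]
pat [ 485.5 -198.9   58. ]
```

The overhang is about 54 mm, with the panel centre at about (505,-137). Gripping at y≈-82.

Emit:
jog_arm:
  series:
    - {"dx":0.0,"dy":0.04,"dz":0.0,"rx":0.0,"ry":0.0,"rz":0.0,"gripper":1.0}
    - {"dx":0.0,"dy":0.04,"dz":0.0,"rx":0.0,"ry":0.0,"rz":0.0,"gripper":1.0}
    - {"dx":0.0,"dy":0.04,"dz":0.0,"rx":0.0,"ry":0.0,"rz":0.0,"gripper":1.0}
    - {"dx":0.0,"dy":0.04,"dz":0.0,"rx":0.0,"ry":0.0,"rz":0.0,"gripper":1.0}
    - {"dx":0.0,"dy":0.035,"dz":0.0,"rx":0.0,"ry":0.0,"rz":0.0,"gripper":1.0}
    - {"dx":0.0,"dy":0.019,"dz":0.0,"rx":0.0,"ry":0.0,"rz":0.0,"gripper":1.0}
    - {"dx":0.0,"dy":0.0,"dz":-0.02,"rx":0.0,"ry":0.0,"rz":0.0,"gripper":1.0}
    - {"dx":0.0,"dy":0.0,"dz":-0.02,"rx":0.0,"ry":0.0,"rz":0.0,"gripper":1.0}
    - {"dx":0.0,"dy":0.0,"dz":0.0,"rx":0.0,"ry":0.0,"rz":0.0,"gripper":1.0}
    - {"dx":0.0,"dy":0.0,"dz":0.0,"rx":0.0,"ry":0.0,"rz":0.0,"gripper":1.0}

```text
t: 7.6
eef_pos: [505.3, -82.1, 114.2]
tcp_rot: [-1.57, 0.002, -0.005]
ft_force: [-0.7, -0.0, 0.6]
opening: 0.997
```

Run:
```python
from h import *
s=env.state();print(s['eef_pos'],s['tcp_rot'],s['opening'])
im=env.read_camera('wrist')
cv2.imwrite('pics/g_wrist.png',im[:,:,::-1])
im=env.read_camera('scene');crop(im,185,165,325,285,5,'pics/g_scene.png')
```

```text
[505.31661428 -82.07352187 114.17328994] [-1.57023141  0.00178975 -0.00485401] 0.9969957220650715
```

View pics/g_wrist.png

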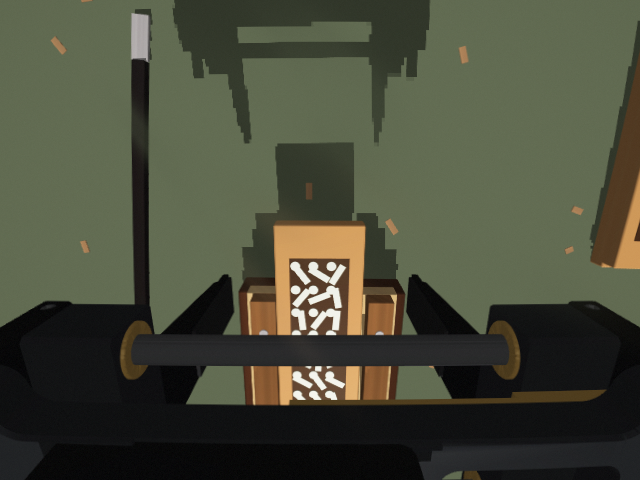

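View pics/g_scene.png

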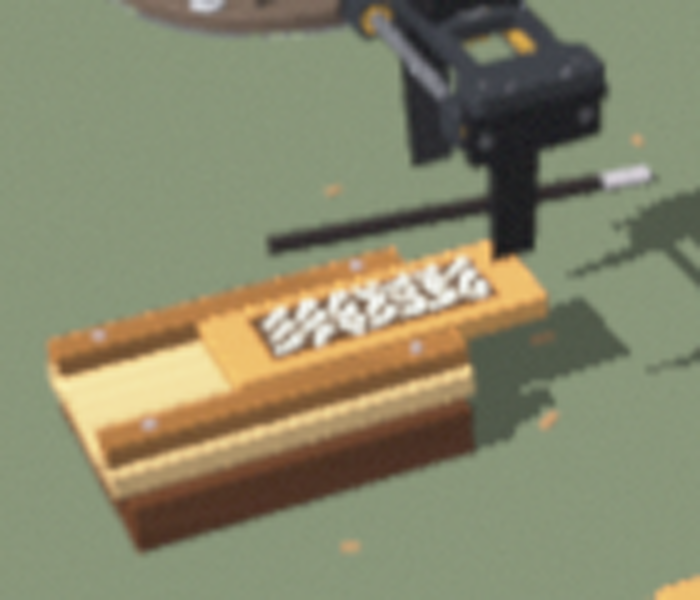

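The wrist view shows the panel (columns 274–365) centred between the open fingers, which are clear of the jig end. Descend and close.

Emit:
jog_arm:
  series:
    - {"dx":0.0,"dy":0.0,"dz":-0.02,"rx":0.0,"ry":0.0,"rz":0.0,"gripper":1.0}
    - {"dx":0.0,"dy":0.0,"dz":-0.02,"rx":0.0,"ry":0.0,"rz":0.0,"gripper":1.0}
    - {"dx":0.0,"dy":0.0,"dz":-0.02,"rx":0.0,"ry":0.0,"rz":0.0,"gripper":1.0}
    - {"dx":0.0,"dy":0.0,"dz":-0.011,"rx":0.0,"ry":0.0,"rz":0.0,"gripper":1.0}
    - {"dx":0.0,"dy":0.0,"dz":0.0,"rx":0.0,"ry":0.0,"rz":0.0,"gripper":1.0}
    - {"dx":0.0,"dy":0.0,"dz":0.0,"rx":0.0,"ry":0.0,"rz":0.0,"gripper":1.0}

```text
t: 8.3
eef_pos: [505.9, -82.3, 44.3]
tcp_rot: [-1.571, -0.001, -0.005]
ft_force: [-0.4, -0.2, -0.6]
opening: 1.001
```

Emit:
jog_arm:
  series:
    - {"dx":0.0,"dy":0.0,"dz":0.0,"rx":0.0,"ry":0.0,"rz":0.0,"gripper":0.5}
    - {"dx":0.0,"dy":0.0,"dz":0.0,"rx":0.0,"ry":0.0,"rz":0.0,"gripper":0.0}
    - {"dx":0.0,"dy":0.0,"dz":0.0,"rx":0.0,"ry":0.0,"rz":0.0,"gripper":0.0}
    - {"dx":0.0,"dy":0.0,"dz":0.0,"rx":0.0,"ry":0.0,"rz":0.0,"gripper":0.0}
    - {"dx":0.0,"dy":0.0,"dz":0.0,"rx":0.0,"ry":0.0,"rz":0.0,"gripper":0.0}
    - {"dx":0.0,"dy":0.0,"dz":0.0,"rx":0.0,"ry":0.0,"rz":0.0,"gripper":0.0}
    - {"dx":0.0,"dy":0.0,"dz":0.0,"rx":0.0,"ry":0.0,"rz":0.0,"gripper":0.0}
    - {"dx":0.0,"dy":0.0,"dz":0.0,"rx":0.0,"ry":0.0,"rz":0.0,"gripper":0.0}
    - {"dx":0.0,"dy":0.0,"dz":0.0,"rx":0.0,"ry":0.0,"rz":0.0,"gripper":0.0}
    - {"dx":0.0,"dy":0.0,"dz":0.0,"rx":0.0,"ry":0.0,"rz":0.0,"gripper":0.0}

```text
t: 9.3
eef_pos: [505.6, -82.2, 43.7]
tcp_rot: [-1.571, -0.0, -0.005]
ft_force: [0.0, 0.2, 2.2]
opening: 0.628
```

Gripped: the opening is 0.628, about 60 mm. I'll lift gently and check.

Emit:
jog_arm:
  series:
    - {"dx":0.0,"dy":0.0,"dz":0.005,"rx":0.0,"ry":0.0,"rz":0.0,"gripper":0.0}
    - {"dx":0.0,"dy":0.0,"dz":0.01,"rx":0.0,"ry":0.0,"rz":0.0,"gripper":0.0}
    - {"dx":0.0,"dy":0.0,"dz":0.015,"rx":0.0,"ry":0.0,"rz":0.0,"gripper":0.0}
    - {"dx":0.0,"dy":0.0,"dz":0.02,"rx":0.0,"ry":0.0,"rz":0.0,"gripper":0.0}
    - {"dx":0.0,"dy":0.0,"dz":0.02,"rx":0.0,"ry":0.0,"rz":0.0,"gripper":0.0}
    - {"dx":0.0,"dy":0.0,"dz":0.02,"rx":0.0,"ry":0.0,"rz":0.0,"gripper":0.0}
    - {"dx":0.0,"dy":0.0,"dz":0.01,"rx":0.0,"ry":0.0,"rz":0.0,"gripper":0.0}
    - {"dx":0.0,"dy":0.0,"dz":0.0,"rx":0.0,"ry":0.0,"rz":0.0,"gripper":0.0}

```text
t: 10.1
eef_pos: [506.0, -82.3, 145.0]
tcp_rot: [-1.572, -0.003, -0.005]
ft_force: [-0.0, -0.4, -0.8]
opening: 0.631
```

Run:
```python
from h import *
s=env.state();print(s['eef_pos'],s['tcp_rot'],s['opening'])
im=env.read_camera('wrist')
cv2.imwrite('pics/h_wrist.png',im[:,:,::-1])
im=env.read_camera('scene');crop(im,185,145,325,265,5,'pics/h_scene.png')
```

```text
[505.97657254 -82.30700014 145.03167084] [-1.57153046 -0.00251016 -0.00482602] 0.6309133004945725
```

View pics/h_wrist.png

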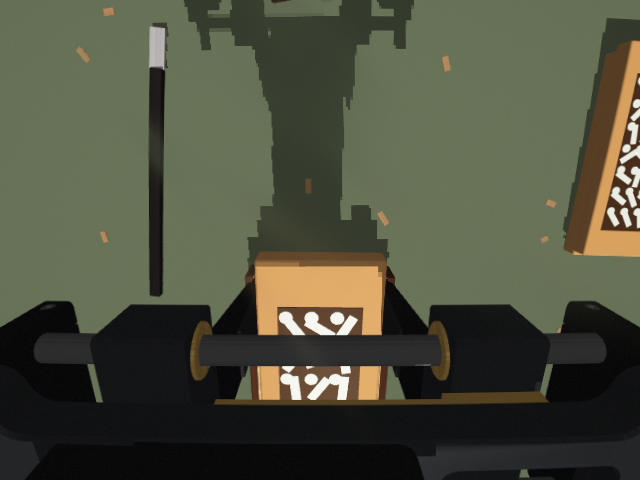

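View pics/h_scene.png

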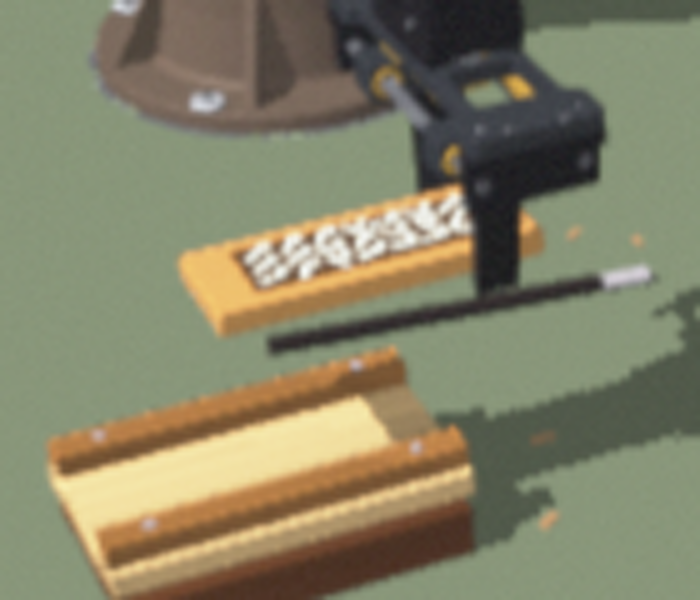

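The panel is held 100 mm up and looks nearly level. I'll check its tilt by projecting level and tilted models.

Run:
```python
from h import *
c=cam('scene')
g=np.array([505.3,-82.3,153.])
for a in (0,2,4,6):
    P=[]
    for y,x in [(-140,-30),(-140,30),(30,30),(30,-30)]:
        r=np.radians(a); P.append(g+[x, y*np.cos(r)+7*np.sin(r)*-1, y*np.sin(r)+6.3])
    p=(proj(c,P)-[185,145])*5;print(a,p.round(0).tolist())
```

```text
0 [[177.0, 249.0], [220.0, 309.0], [544.0, 222.0], [493.0, 168.0]]
2 [[178.0, 257.0], [220.0, 317.0], [543.0, 220.0], [492.0, 166.0]]
4 [[179.0, 266.0], [221.0, 326.0], [543.0, 218.0], [492.0, 164.0]]
6 [[180.0, 274.0], [223.0, 334.0], [542.0, 217.0], [491.0, 163.0]]
```

The sag is only about 2°. Turn and carry it to above the stand.

Emit:
jog_arm:
  series:
    - {"dx":0.0072,"dy":0.0207,"dz":0.0,"rx":0.0,"ry":0.0,"rz":-6.71,"gripper":0.0}
    - {"dx":0.0072,"dy":0.0207,"dz":0.0,"rx":0.0,"ry":0.0,"rz":-6.71,"gripper":0.0}
    - {"dx":0.0072,"dy":0.0207,"dz":0.0,"rx":0.0,"ry":0.0,"rz":-6.71,"gripper":0.0}
    - {"dx":0.0072,"dy":0.0207,"dz":0.0,"rx":0.0,"ry":0.0,"rz":-6.71,"gripper":0.0}
    - {"dx":0.0072,"dy":0.0207,"dz":0.0,"rx":0.0,"ry":0.0,"rz":-6.71,"gripper":0.0}
    - {"dx":0.0072,"dy":0.0207,"dz":0.0,"rx":0.0,"ry":0.0,"rz":-6.71,"gripper":0.0}
    - {"dx":0.0072,"dy":0.0207,"dz":0.0,"rx":0.0,"ry":0.0,"rz":-6.71,"gripper":0.0}
    - {"dx":0.0072,"dy":0.0207,"dz":0.0,"rx":0.0,"ry":0.0,"rz":-6.71,"gripper":0.0}
    - {"dx":0.0072,"dy":0.0207,"dz":0.0,"rx":0.0,"ry":0.0,"rz":-6.71,"gripper":0.0}
    - {"dx":0.0072,"dy":0.0207,"dz":0.0,"rx":0.0,"ry":0.0,"rz":-6.71,"gripper":0.0}
    - {"dx":0.0072,"dy":0.0207,"dz":0.0,"rx":0.0,"ry":0.0,"rz":-6.71,"gripper":0.0}
    - {"dx":0.0072,"dy":0.0207,"dz":0.0,"rx":0.0,"ry":0.0,"rz":-6.71,"gripper":0.0}

```text
t: 11.4
eef_pos: [591.8, 167.0, 142.2]
tcp_rot: [-1.573, -0.0, -1.415]
ft_force: [0.3, -0.6, -1.7]
opening: 0.627
```

Emit:
jog_arm:
  series:
    - {"dx":0.0,"dy":0.0,"dz":-0.02,"rx":0.0,"ry":0.0,"rz":0.0,"gripper":0.0}
    - {"dx":0.0,"dy":0.0,"dz":-0.02,"rx":0.0,"ry":0.0,"rz":0.0,"gripper":0.0}
    - {"dx":0.0,"dy":0.0,"dz":-0.02,"rx":0.0,"ry":0.0,"rz":0.0,"gripper":0.0}
    - {"dx":0.0,"dy":0.0,"dz":0.0,"rx":0.0,"ry":0.0,"rz":0.0,"gripper":0.0}
    - {"dx":0.0,"dy":0.0,"dz":0.0,"rx":0.0,"ry":0.0,"rz":0.0,"gripper":0.0}

```text
t: 11.9
eef_pos: [591.7, 166.1, 83.0]
tcp_rot: [-1.573, -0.0, -1.41]
ft_force: [-0.6, -0.2, -0.4]
opening: 0.631
```

Run:
```python
from h import *
s=env.state();print(s['eef_pos'],s['tcp_rot'],s['opening'],s['ft_force'])
im=env.read_camera('top');crop(im,195,195,325,295,6,'pics/i_top.png')
im=env.read_camera('scene');crop(im,305,145,425,245,6,'pics/i_scene.png')
```

```text
[591.72662487 166.12535046  83.02318271] [-1.57251058e+00 -1.13630295e-04 -1.41030858e+00] 0.6309787800720956 [-0.61163665 -0.21726961 -0.41496074]
```

View pics/i_top.png

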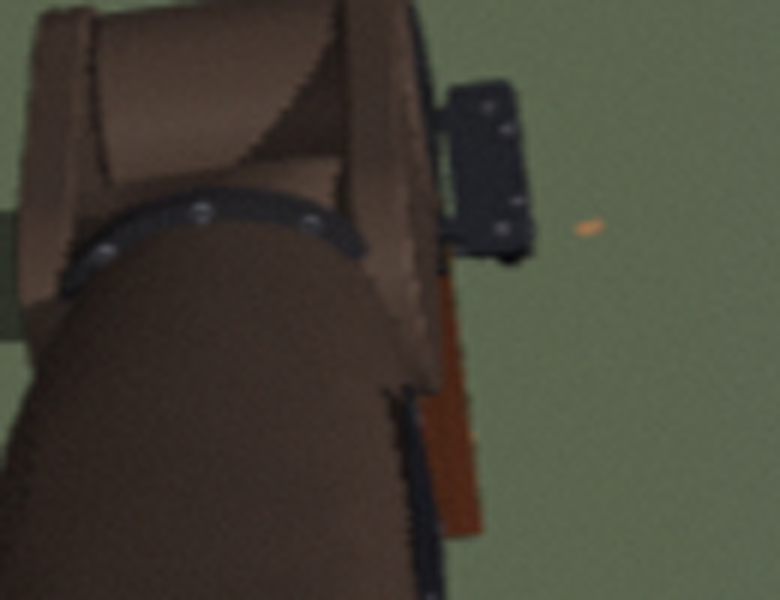

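View pics/i_scene.png

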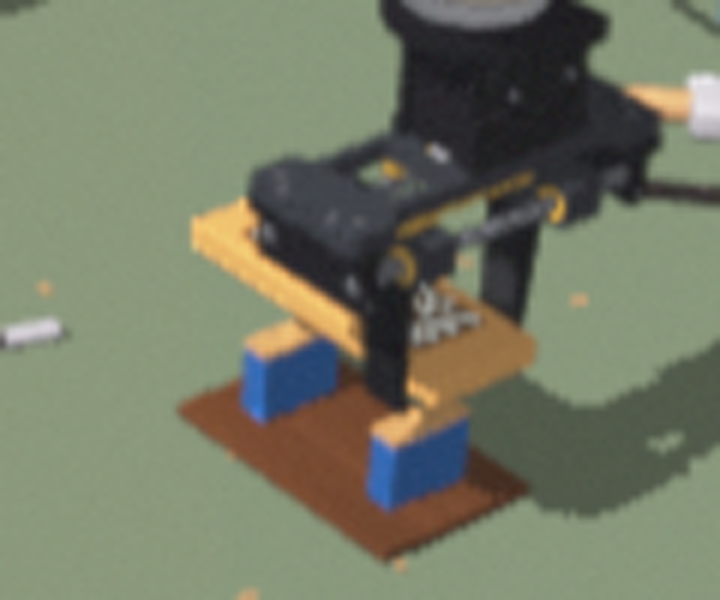

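The scene view shows the panel over both bearers, with its right end corner at about (535,345) and its left end at about (192,222). Comparing with predictions:

Run:
```python
from h import *
c=cam('scene')
s=env.state();y=s['tcp_rot'][2]+np.pi/2
u=np.array([np.cos(y),np.sin(y),0]);v=np.array([-u[1],u[0],0])
print('axis deg',np.degrees(y),'centre',s['eef_pos']-55*u)
g=s['eef_pos']+[0,0,7.5]
for a in (0,2,4):
  r=np.radians(a)
  P=[g+u*(x*np.cos(r)+7*np.sin(r))+v*w+np.array([0,0,x*np.sin(r)+h]) for x,w,h in [(-140,-30,7),(-140,-30,-7),(-140,30,7),(30,-30,7),(30,-30,-7),(30,30,7)]]
  print(a,((proj(c,P)-[305,145])*6+2.5).round(0).tolist())
```

```text
axis deg 9.194713217476036 centre [538.00745186 157.43206758  84.26371663]
0 [[190.0, 217.0], [190.0, 243.0], [289.0, 179.0], [439.0, 380.0], [437.0, 407.0], [541.0, 335.0]]
2 [[191.0, 227.0], [190.0, 253.0], [289.0, 188.0], [440.0, 378.0], [438.0, 405.0], [541.0, 333.0]]
4 [[191.0, 236.0], [190.0, 262.0], [290.0, 198.0], [440.0, 376.0], [438.0, 404.0], [542.0, 331.0]]
```

Emit:
jog_arm:
  series:
    - {"dx":0.0,"dy":0.0,"dz":-0.012,"rx":0.0,"ry":0.0,"rz":0.0,"gripper":0.0}
    - {"dx":0.0,"dy":0.0,"dz":-0.01,"rx":0.0,"ry":0.0,"rz":0.0,"gripper":0.0}
    - {"dx":0.0,"dy":0.0,"dz":-0.006,"rx":0.0,"ry":0.0,"rz":0.0,"gripper":0.0}
    - {"dx":0.0,"dy":0.0,"dz":-0.002,"rx":0.0,"ry":0.0,"rz":0.0,"gripper":0.0}
    - {"dx":0.0,"dy":0.0,"dz":-0.002,"rx":0.0,"ry":0.0,"rz":0.0,"gripper":0.0}
    - {"dx":0.0,"dy":0.0,"dz":-0.001,"rx":0.0,"ry":0.0,"rz":0.0,"gripper":0.0}
    - {"dx":0.0,"dy":0.0,"dz":0.0,"rx":0.0,"ry":0.0,"rz":0.0,"gripper":0.0}
    - {"dx":0.0,"dy":0.0,"dz":0.0,"rx":0.0,"ry":0.0,"rz":0.0,"gripper":0.0}

```text
t: 12.8
eef_pos: [592.1, 166.2, 50.9]
tcp_rot: [-1.57, -0.0, -1.41]
ft_force: [0.3, -0.6, -0.7]
opening: 0.63
```

Emit:
jog_arm:
  series:
    - {"dx":0.0,"dy":0.0,"dz":-0.001,"rx":0.0,"ry":0.0,"rz":0.0,"gripper":0.0}
    - {"dx":0.0,"dy":0.0,"dz":-0.001,"rx":0.0,"ry":0.0,"rz":0.0,"gripper":0.0}
    - {"dx":0.0,"dy":0.0,"dz":-0.001,"rx":0.0,"ry":0.0,"rz":0.0,"gripper":0.0}
    - {"dx":0.0,"dy":0.0,"dz":0.0,"rx":0.0,"ry":0.0,"rz":0.0,"gripper":0.0}
    - {"dx":0.0,"dy":0.0,"dz":0.0,"rx":0.0,"ry":0.0,"rz":0.0,"gripper":0.0}

```text
t: 13.3
eef_pos: [591.9, 166.2, 47.6]
tcp_rot: [-1.571, -0.0, -1.41]
ft_force: [-0.6, 0.1, -1.2]
opening: 0.63
```

Emit:
jog_arm:
  series:
    - {"dx":0.0,"dy":0.0,"dz":-0.001,"rx":0.0,"ry":0.0,"rz":0.0,"gripper":0.0}
    - {"dx":0.0,"dy":0.0,"dz":-0.001,"rx":0.0,"ry":0.0,"rz":0.0,"gripper":0.0}
    - {"dx":0.0,"dy":0.0,"dz":0.0,"rx":0.0,"ry":0.0,"rz":0.0,"gripper":0.0}
    - {"dx":0.0,"dy":0.0,"dz":0.0,"rx":0.0,"ry":0.0,"rz":0.0,"gripper":0.0}

```text
t: 13.7
eef_pos: [592.0, 166.2, 45.8]
tcp_rot: [-1.571, -0.0, -1.41]
ft_force: [-0.0, -0.5, 1.6]
opening: 0.63
```

Run:
```python
from h import *
s=env.state();print(s['eef_pos'],s['ft_force'],s['moment'])
im=env.read_camera('scene');crop(im,305,145,425,245,6,'pics/j_scene.png')
print(env.state()['ft_force'])
```

```text
[592.0065248  166.23516691  45.80476517] [-0.0074587  -0.50855975  1.64629238] [-0.06909325  0.21945549  0.039396  ]
[-1.20919671 -0.43377683  2.00871787]
```

View pics/j_scene.png

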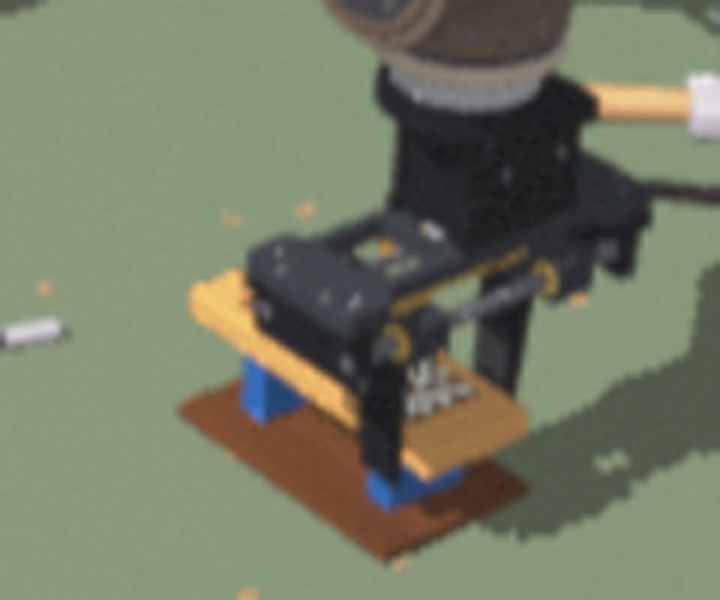

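Contact has started (fz about +2 N). I'll go one millimetre more, then release.

Emit:
jog_arm:
  series:
    - {"dx":0.0,"dy":0.0,"dz":-0.001,"rx":0.0,"ry":0.0,"rz":0.0,"gripper":0.0}
    - {"dx":0.0,"dy":0.0,"dz":0.0,"rx":0.0,"ry":0.0,"rz":0.0,"gripper":0.0}
    - {"dx":0.0,"dy":0.0,"dz":0.0,"rx":0.0,"ry":0.0,"rz":0.0,"gripper":0.0}

```text
t: 14.05
eef_pos: [592.0, 166.2, 45.7]
tcp_rot: [-1.57, -0.0, -1.41]
ft_force: [-4.7, -1.4, 12.9]
opening: 0.631
```

Emit:
jog_arm:
  series:
    - {"dx":0.0,"dy":0.0,"dz":0.0,"rx":0.0,"ry":0.0,"rz":0.0,"gripper":0.68}
    - {"dx":0.0,"dy":0.0,"dz":0.0,"rx":0.0,"ry":0.0,"rz":0.0,"gripper":0.75}
    - {"dx":0.0,"dy":0.0,"dz":0.0,"rx":0.0,"ry":0.0,"rz":0.0,"gripper":0.85}
    - {"dx":0.0,"dy":0.0,"dz":0.0,"rx":0.0,"ry":0.0,"rz":0.0,"gripper":1.0}
    - {"dx":0.0,"dy":0.0,"dz":0.0,"rx":0.0,"ry":0.0,"rz":0.0,"gripper":1.0}
    - {"dx":0.0,"dy":0.0,"dz":0.0,"rx":0.0,"ry":0.0,"rz":0.0,"gripper":1.0}
    - {"dx":0.0,"dy":0.0,"dz":0.0,"rx":0.0,"ry":0.0,"rz":0.0,"gripper":1.0}
    - {"dx":0.0,"dy":0.0,"dz":0.0,"rx":0.0,"ry":0.0,"rz":0.0,"gripper":1.0}

```text
t: 14.85
eef_pos: [592.0, 166.2, 44.6]
tcp_rot: [-1.571, -0.0, -1.41]
ft_force: [-0.4, -0.7, -0.3]
opening: 1.002
```

Run:
```python
from h import *
s=env.state();print(s['eef_pos'],s['ft_force'],s['opening'])
im=env.read_camera('scene');crop(im,305,145,425,245,6,'pics/k_scene.png')
cv2.imwrite('pics/k_wrist.png',env.read_camera('wrist')[:,:,::-1])
```

```text
[591.96540116 166.17841481  44.63190408] [-0.41206428 -0.72790882 -0.27195356] 1.0018814024695009
```

View pics/k_scene.png

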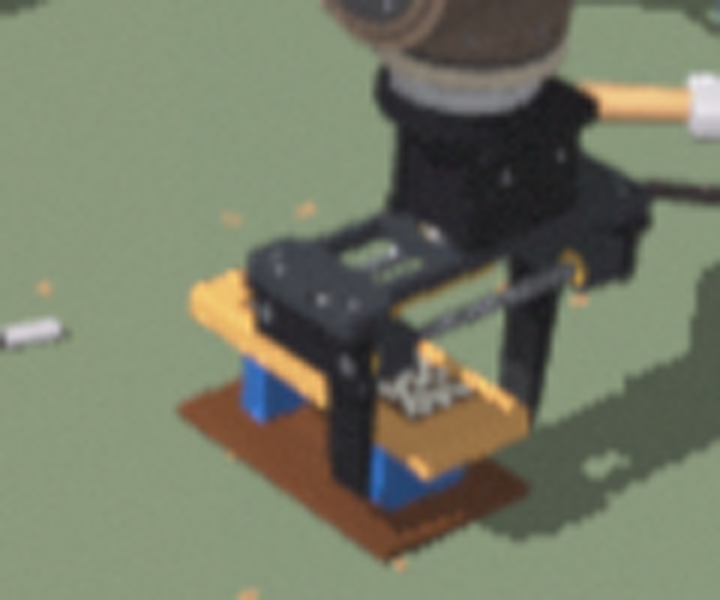

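View pics/k_wrist.png

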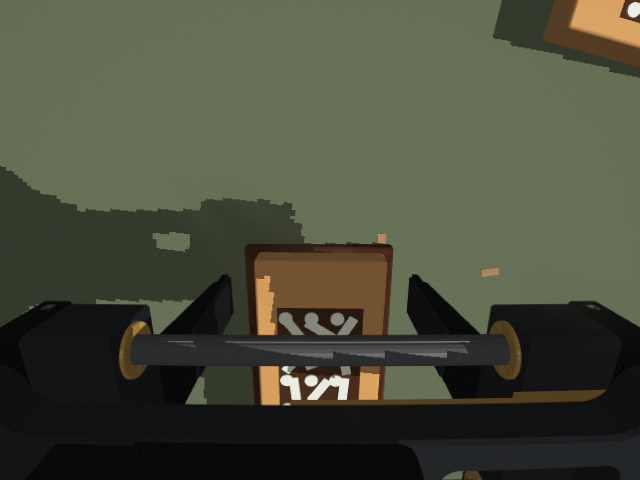

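Released: the fingers are fully open and clear on both sides, and the panel rests on the stand. I'll rise, then swing away so the cameras can see it.

Emit:
jog_arm:
  series:
    - {"dx":0.0,"dy":0.0,"dz":0.01,"rx":0.0,"ry":0.0,"rz":0.0,"gripper":1.0}
    - {"dx":0.0,"dy":0.0,"dz":0.02,"rx":0.0,"ry":0.0,"rz":0.0,"gripper":1.0}
    - {"dx":0.0,"dy":0.0,"dz":0.03,"rx":0.0,"ry":0.0,"rz":0.0,"gripper":1.0}
    - {"dx":0.0,"dy":0.0,"dz":0.04,"rx":0.0,"ry":0.0,"rz":0.0,"gripper":1.0}
    - {"dx":0.0,"dy":0.0,"dz":0.04,"rx":0.0,"ry":0.0,"rz":0.0,"gripper":1.0}
    - {"dx":0.0,"dy":0.0,"dz":0.04,"rx":0.0,"ry":0.0,"rz":0.0,"gripper":1.0}
    - {"dx":-0.005,"dy":-0.04,"dz":0.0,"rx":0.0,"ry":0.0,"rz":0.0,"gripper":1.0}
    - {"dx":-0.005,"dy":-0.04,"dz":0.0,"rx":0.0,"ry":0.0,"rz":0.0,"gripper":1.0}
    - {"dx":-0.005,"dy":-0.04,"dz":0.0,"rx":0.0,"ry":0.0,"rz":0.0,"gripper":1.0}
    - {"dx":-0.005,"dy":-0.04,"dz":0.0,"rx":0.0,"ry":0.0,"rz":0.0,"gripper":1.0}
    - {"dx":-0.005,"dy":-0.04,"dz":0.0,"rx":0.0,"ry":0.0,"rz":0.0,"gripper":1.0}
    - {"dx":-0.005,"dy":-0.04,"dz":0.0,"rx":0.0,"ry":0.0,"rz":0.0,"gripper":1.0}

```text
t: 16.15
eef_pos: [561.5, -75.3, 225.6]
tcp_rot: [-1.57, -0.0, -1.41]
ft_force: [-0.1, 0.4, -0.2]
opening: 0.998
```

Emit:
jog_arm:
  series:
    - {"dx":0.0,"dy":-0.03,"dz":0.0,"rx":0.0,"ry":0.0,"rz":0.0,"gripper":1.0}
    - {"dx":0.0,"dy":-0.02,"dz":0.0,"rx":0.0,"ry":0.0,"rz":0.0,"gripper":1.0}
    - {"dx":0.0,"dy":0.0,"dz":0.0,"rx":0.0,"ry":0.0,"rz":0.0,"gripper":1.0}
    - {"dx":0.0,"dy":0.0,"dz":0.0,"rx":0.0,"ry":0.0,"rz":0.0,"gripper":1.0}

```text
t: 16.55
eef_pos: [561.8, -123.7, 225.1]
tcp_rot: [-1.571, -0.0, -1.411]
ft_force: [0.2, 0.7, 0.2]
opening: 0.998
```

Run:
```python
from h import *
im=env.read_camera('top');cv2.imwrite('pics/l_topfull.png',im[:,:,::-1]);crop(im,205,205,305,305,6,'pics/l_top.png')
im=env.read_camera('scene');crop(im,315,165,415,245,8,'pics/l_scene.png')
```

```text
(no output)
```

View pics/l_top.png

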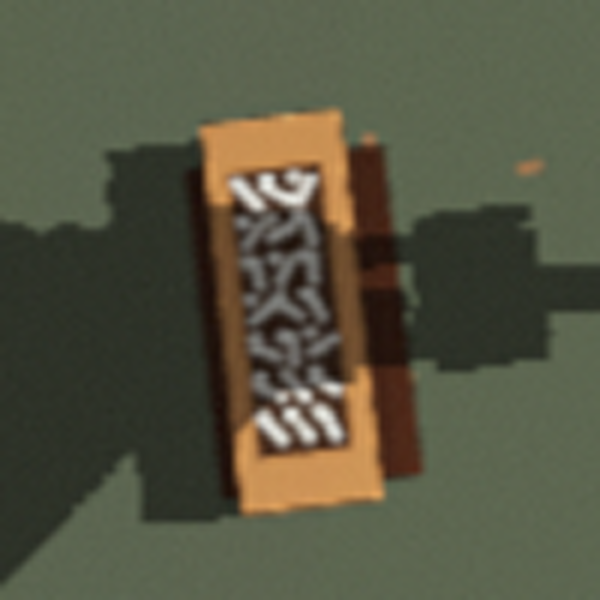

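View pics/l_scene.png

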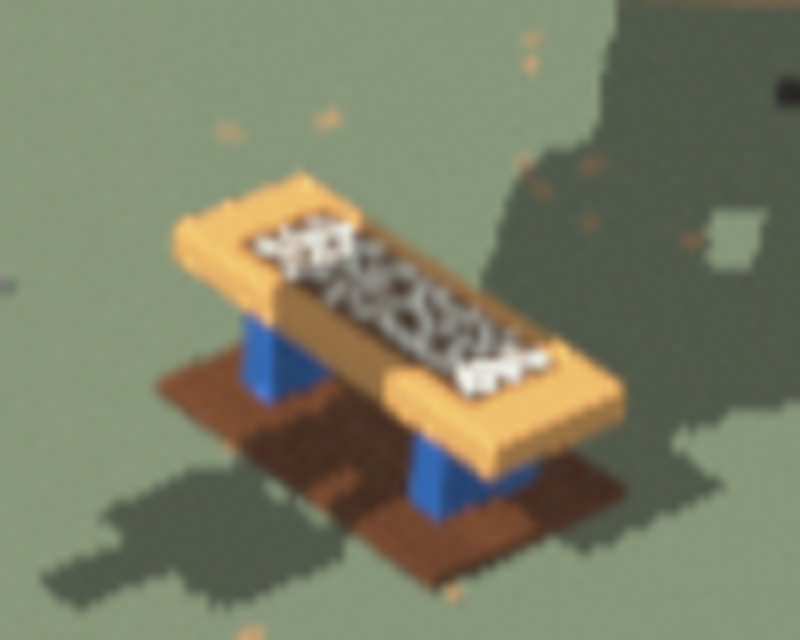

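View pics/l_topfull.png

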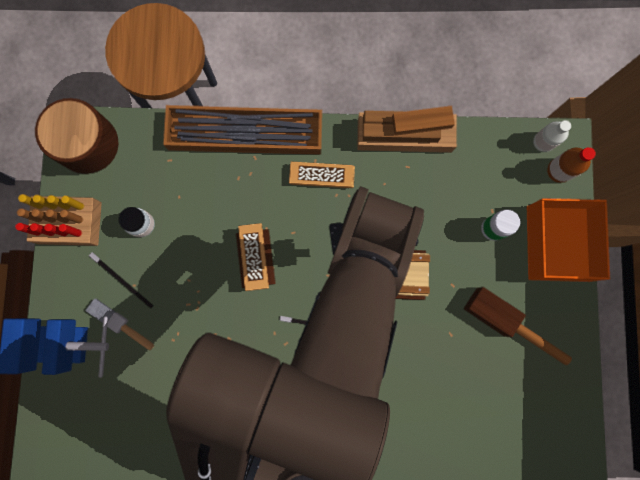

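The panel lies flat on both bearers, with top-crop corners at (200,127), (340,110), (383,497) and (242,514). The bystanders I can see have not moved. Measuring the final pose:

Run:
```python
from h import *
ct=cam('top');cs=cam('scene')
P=np.array([unproj(ct,((u+.5)/6-.5+205,(v+.5)/6-.5+205),60)[:2] for u,v in [(200,127),(340,110),(383,497),(242,514)]])
S=np.array([unproj(cs,((u+.5)/8-.5+315,(v+.5)/8-.5+165),60)[:2] for u,v in [(175,228),(305,173),(625,388),(495,448)]])
for A,k,st in ((P,1,(536.97,158.44)),(S,-1,(539.47,156.49))):
    d=k*((A[0]+A[1]-A[2]-A[3])/2);a=np.arctan2(d[1],d[0]);e=A.mean(0)-st
    th=np.radians(9.2)
    print(A.mean(0),np.linalg.norm(d),np.degrees(a),'along',e@[np.cos(th),np.sin(th)],'across',e@[-np.sin(th),np.cos(th)])
```

```text
[536.4098583  158.59676089] 168.79664451930472 8.661905418238346 along -0.5278730720594853 across 0.2443004848961104
[539.02005947 156.76055789] 168.73953000243992 8.334669241890893 along -0.40089549576814176 across 0.3390145291264932
```

Run:
```python
from h import *
print(env.job_done(), env.state()['t'])
```

```text
the job is handed in; nothing more can be done
the job is handed in; nothing more can be done
```

The panel is lying flat on both bearers of the oiling stand with the gripper clear, and I handed the job in at about 17 s of the 53 s. The job reports no verdict, so this rests on my own checks.

- **Push and lift:** I pushed the panel lengthwise with the closed fingers until about 54 mm overhung the jig's end. I then gripped the overhang and lifted it about 100 mm, with roughly 2° of sag.
- **Placing:** I turned it about 80° and lowered it until it touched both bearers. The last millimetre gave a brief 13 N. Then I opened the fingers, rose and moved away.
- **Final position:** the top and scene cameras both put the panel within about 1 mm of the stand's centre along and across. Its length is within about 1° of the stand's length.
- **Loose things:** none of the ones I could see in the last top picture had moved. The arm covered most of the front chisel, so I could see only its tip.
- **Disagreements:** the two cameras differ by about 2.5 mm on absolute position, which is about the stated calibration accuracy. Some early move calls were refused because rows need all seven fields; those had no effect on the arm.

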